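Lock the dryer's blower wheel with the pin

TASK

Lock the dryer's blower wheel in its service stand: first stand the steel pin in the guide bush so that it rests on the wheel's rim and let go of it, then turn the wheel with a fingertip rubbing along its smooth drum until the slot hidden on the underside comes to the top and the pin drops fully home, its head on the bush. Press gently, since more than 25 N on the wheel harms its soft mounts; leave the jar, the detergent bottle and the scoop alone, and finish with the hand clear.

Things in the scene. Friction and masses are not known exactly. Their poses are not given: they have to be found in the camera images.
- stand: Fixed steel service stand holding the wheel; place and yaw vary. Origin: centre of its underside, on the bench; z up, y along the axle. Base plate 160 mm (x) by 215 mm (y), 12 mm thick. The axle is 100 mm above the origin, held at y = -82 and +82 mm by forks 122 mm high and 70 mm wide (x).
- post (a point): Top of the stand's post, 191 mm above the bench, at y = +100 mm of the stand. The post is 30 mm (x) by 12 mm (y). From its top a flat arm, 30 mm wide and 18 mm thick (173 to 191 mm above the bench), reaches in over the wheel and ends in the guide bush. Nothing else is above the wheel.
- carrier: Axle with the grey plastic blower wheel, on rubber mounts in the stand. Origin: mid axle, 100 mm above the bench, axes as the stand's; it does not turn with the wheel. Wheel: drum of 140 mm diameter, y = -65 to +62 mm, spins freely and endlessly both ways about y. Mounts: firm to about 3 N of downward push, then sink 1 mm per 2.5 N, hard stop at 9 mm. Over 25 N fails.
- drum_top (a point): Point on top of the wheel's smooth part, 70 mm above the axle, at y = -25 mm: a good place to rub with a fingertip, along the stand's x. The drum is smooth from y = -65 to +30 mm. Bearing friction is slight (under 1 N at the rim, pin resting on it included).
- rim_top (a point): Point on top of the wheel's rim band (y = +30 to +62 mm), 3 mm under the bush, 170 mm above the bench. The band has one slot, 18 mm along the rim, at least 24 mm deep, open to the end face; elsewhere it is closed, in 24 flats, same diameter as the drum. The slot starts on the underside, 90 degrees or more from the top either way; its angle is not measured.
- bush (a point): Centre of the mouth (upper face) of the guide bush, 191 mm above the bench, straight above the axle, at y = +46 mm of the stand. The bush is a 30 by 30 mm steel block, 18 mm thick, with an upright through-hole of 14 mm diameter, its mouth chamfered 2 mm. Its underside is 3 mm above the wheel's rim.
- pin: Loose steel pin, about 90 g. Origin: centre of the tip (lower end); z up to the head. Shank 12 mm diameter, 37 mm long, 3 mm chamfer at the tip; cylindrical head 24 mm diameter, 20 mm high (z = 37 to 57 mm). Starts upright in the holder, tip 5 mm above the bench. In the bush, tip on the rim: origin 21 mm below the mouth; fully home, head on the bush: 37 mm below.
- holder: Fixed wooden holder block, 70 by 70 mm, 30 mm high, with a 14 mm hole, 25 mm deep, at its centre, in which the pin starts. Origin: centre of the underside. It changes sides with the jar.
- jar: Bystander: clear plastic jar with white lid, 68 mm diameter, 110 mm high, origin at the centre of its underside. Leave alone.
- detergent: Bystander: white detergent bottle with blue cap, 76 mm diameter, 200 mm high, origin at the centre of its underside. Leave alone.
- scoop: Bystander: white measuring cup, 70 mm diameter, 60 mm high, origin at the centre of its underside. Leave alone.
Not all that is in view belongs to the job. There is more than one size of the pin; the one meant has the size given above.

How it is judged:
By the outcome, as a careful person would: the job done as asked, in the order asked, and still so for the second after the job is handed in, with the robot touching nothing.
It also fails if it takes over 72 s, if anything falls off the work surface, if the arm or the gripper's body presses on something with over 40 N, if the wrist force passes 120 N, or if a joint passes its speed limit or range.

ROBOT

A 6-joint arm with a two-finger parallel gripper is mounted at the origin on the work surface. World frame = base frame: x ahead of the robot, y to its left, z up, the work surface at z = 0. Lengths are in m, angles in rad, forces in N, time in s.
With the tool pointing down it reaches from about 0.275 to 0.875 m from the base axis. Payload 12.5 kg.
Tool frame: the origin (TCP) lies at the very end of the fingers, on their centre line; the grasp point (between the pads) lies 19 mm behind it; x points along the fingers, y is the direction in which the jaws open and shut, and the axes are right-handed (so a half turn about x gives the same grasp; the last joint's range is limited). The gripper opens to 85 mm and grips with 20 to 120 N. Pads are 22 mm wide; open, the fingers measure 114 mm over their backs; the gripper's body (76 mm by 85 mm) begins 54 mm behind the grasp point. The pads swing forward as they close: fully open they stand 13 mm farther back than shut.
Start: joints at [-1.366, 0.351, 1.652, -0, 1.139, -0.085], TCP at [0.157, -0.527, 0.231] pointing down, gripper open.
Joint ranges: [-2.75, 2.75], [-0.79, 2.1], [0.01, 2.65], [-1.57, 4.71], [0.07, 3.14], [-2.87, 2.87]. Speed limits (rad/s): [2.22, 2.22, 2.79, 3.14, 3.14, 3.14].

INTERFACE

Orientations are given as a 3x3 rotation matrix whose columns are the frame's x, y, z axes.
In Python, from bench import manip gives the robot as it stands. Calls block until the motion is done:
- manip.move_ptp(position, orientation): joint-space move of the TCP to a pose.
- manip.move_l(position, attitude=None, max_speed=0.15): straight line of the TCP; attitude=None keeps the orientation; max_speed is the mean speed in m/s.
- manip.move_j(angles): joint-space move.
- manip.set_gripper(opening, effort=None): opening from 0.0 (shut) to 1.0 (fully open); effort is the grip in N (None keeps the last); returns when the fingers have stopped.
- manip.dwell(seconds).
- manip.inverse_kinematics(position, orientation): joint angles nearest the present ones, or None.
- manip.grab_frame(name): name is "side" or "top"; returns (picture, depth): 384x512x3 uint8, red, green, blue; 384x512 float32, m along the optical axis (not along the pixel's ray), 0 where there is no reading.
- manip.get_calibration(name): a dict with "camera_matrix" (3x3 intrinsics, pixels), "R" (3x3) and "t" (3): a world point X has camera coordinates R X + t. Camera axes: x right, y down, z forward; pixel columns grow to the right and rows downward; lengths in m; the calibration is good to about 2 mm. A picture is of the moment at which its call begins. get_calibration takes no time and is no camera call.
A pose or a line that the arm cannot do raises manip.Unreachable and nothing moves.
- manip.sign_off(): hands the job in, once; it reports no verdict.
Trained networks look in the newest picture that a camera, given by its name, has taken for a name from the list of things; names that differ only in an ending like _2 or _b are one class to them, and where a whole thing is asked for, a point or a joint stands for the part that bears it (a point fixed in the world has none). Each returns a list of dicts, best first, with "confidence" (0 to 1); they miss things now and then, are a little off and sometimes report something else, mostly with a low value. They report only what shows in the picture. A call takes as long as a camera call. They do not tell look-alikes from the thing itself.
- manip.look_for(camera, name): "at" ([x, y, z] in m, in world coordinates, good to about 4 mm: the middle of the surface that is visible of it).
Readings, each from a call of its own:
- manip.current_time(): time.
- manip.current_qpos(): joint angles.
- manip.current_joint_vel(): joint speeds.
- manip.current_joint_torque(): joint torques, N m.
- manip.current_ee_pos(): TCP position.
- manip.current_tcp_rot(): TCP orientation.
- manip.current_force(): force on the tool from outside, world axes, zero at the start.
- manip.current_ft_torque(): the same for the moment, N m.
- manip.current_grip_width(): opening from 0.0 (shut) to 1.0 (fully open).
Only numpy, scipy, OpenCV 4.12 (cv2) and the standard library are available. Lean on these libraries where they do the work, as an engineer would, in place of code of your own. Each camera call takes 0.05 s, during which the arm holds its last target.

## Working session

There is one attempt and no reset: what is moved stays moved. The work goes in short steps, each a Python script; the robot and the scene stay as the last script left them, time stands still between calls to the robot, and variables do not carry over. Pictures are saved under pics/ and viewed, and the job is handed in when it is done.

```bash
ls; mkdir -p pics
python3 - <<'E'
from bench import manip
import cv2,numpy as np
for n in("side","top"):
    p,d=manip.grab_frame(n); cv2.imwrite(f"pics/a_{n}.png",cv2.cvtColor(cv2.resize(p,(768,576)),cv2.COLOR_RGB2BGR)); np.save(f"pics/a_{n}.npy",d)
    cv2.imwrite(f"pics/raw_{n}.png",cv2.cvtColor(p,cv2.COLOR_RGB2BGR))
    c=manip.get_calibration(n);print(n,{k:np.round(v,3).tolist() for k,v in c.items()})
    for o in("stand","post","bush","rim_top","drum_top","pin","holder","jar","detergent","scoop"):
        print(o,[(np.round(r["at"],3).tolist(),round(r["confidence"],2)) for r in manip.look_for(n,o)[:4]])
print(manip.current_time())
E
```

```text
pics
side {'camera_matrix': [[415.693, 0.0, 252.566], [0.0, 415.693, 184.825], [0.0, 0.0, 1.0]], 'R': [[-0.895, -0.446, -0.017], [-0.218, 0.47, -0.855], [0.39, -0.761, -0.518]], 't': [0.431, 0.226, 0.97]}
stand [([0.529, 0.055, 0.1], 0.8)]
post [([0.524, 0.052, 0.103], 0.76)]
bush [([0.528, 0.051, 0.099], 0.93)]
rim_top [([0.526, 0.054, 0.098], 0.65)]
drum_top [([0.516, 0.034, 0.135], 0.96)]
pin [([0.327, 0.253, 0.072], 0.83), ([0.433, 0.301, 0.061], 0.65), ([0.441, 0.204, 0.063], 0.54), ([0.431, -0.28, 0.07], 0.37)]
holder []
jar [([0.433, -0.28, 0.071], 0.78)]
detergent [([0.614, 0.303, 0.108], 0.78)]
scoop [([0.619, -0.298, 0.049], 0.51)]
top {'camera_matrix': [[475.952, 0.0, 260.196], [0.0, 475.952, 186.423], [0.0, 0.0, 1.0]], 'R': [[-0.01, -1.0, -0.011], [-0.996, 0.011, -0.091], [0.091, 0.01, -0.996]], 't': [0.023, 0.483, 1.192]}
stand [([0.54, 0.001, 0.146], 0.93)]
post [([0.538, 0.0, 0.148], 0.8)]
bush [([0.539, 0.003, 0.146], 0.89), ([0.545, -0.013, 0.163], 0.22)]
rim_top [([0.538, 0.002, 0.142], 0.78)]
drum_top [([0.546, -0.011, 0.163], 0.76)]
pin [([0.445, 0.198, 0.08], 0.58), ([0.328, 0.242, 0.077], 0.54)]
holder [([0.433, 0.29, 0.029], 0.97)]
jar [([0.44, -0.297, 0.112], 0.62)]
detergent [([0.621, 0.269, 0.136], 0.84)]
scoop [([0.636, -0.308, 0.027], 0.92)]
1.1
```

View pics/a_side.png

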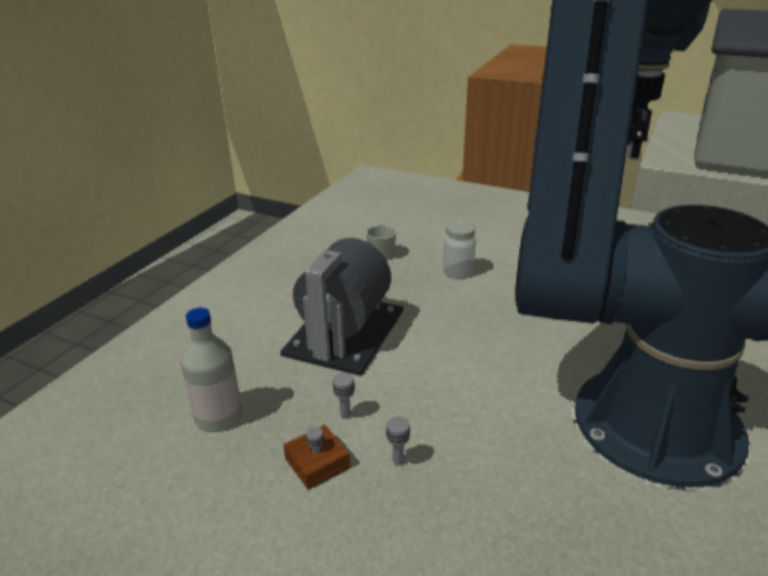

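View pics/a_top.png

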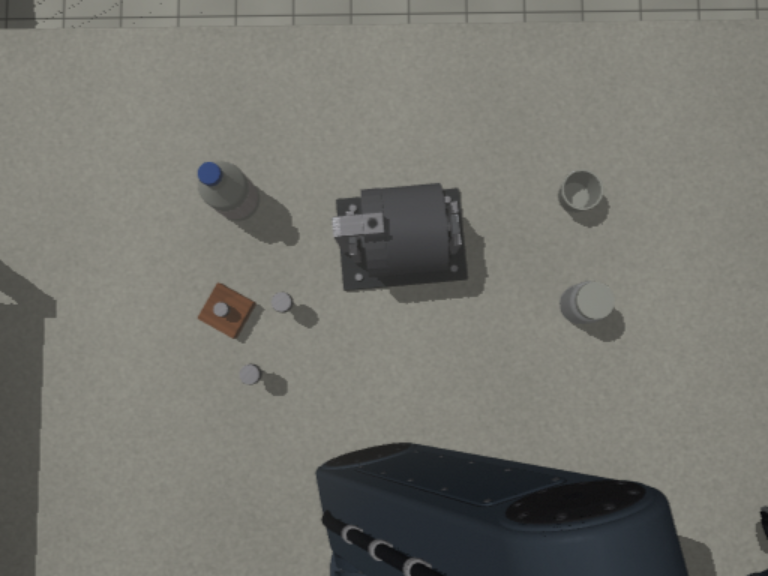

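The side picture has three pin-like things, at (315,438), (344,390) and (397,435) in the 768-wide image. The first stands in the wooden holder; the other two stand free on the bench. In the top picture the holder pin is at (221,310) and the bush hole at (372,223). By the description I choose the one in the holder, and will check the sizes.

```bash
cat > h.py <<'E'
import numpy as np,cv2
from bench import manip
def cloud(n,d):
    c=manip.get_calibration(n);K=np.array(c["camera_matrix"]);R=np.array(c["R"]);t=np.array(c["t"])
    v,u=np.mgrid[:384,:512]
    P=np.stack([(u-K[0,2])/K[0,0]*d,(v-K[1,2])/K[1,1]*d,d],-1)
    W=(P-t)@R
    W[d==0]=np.nan
    return W
def proj(n,X):
    c=manip.get_calibration(n);K=np.array(c["camera_matrix"]);p=np.array(c["R"])@X+np.array(c["t"]);p=K@p;return p[:2]/p[2]
def ray(n,u,v,z):
    c=manip.get_calibration(n);K=np.array(c["camera_matrix"]);R=np.array(c["R"]);t=np.array(c["t"])
    o=-R.T@t; r=R.T@np.linalg.solve(K,[u,v,1]); return o+r*(z-o[2])/r[2]
E
python3 - <<'E'
from h import *
d=np.load("pics/a_top.npy");W=cloud("top",d)
im=cv2.imread("pics/raw_top.png")
a=cv2.resize(im[175:265,120:220],(800,720),interpolation=cv2.INTER_CUBIC)[:600]
cv2.imwrite("pics/c1.png",a)
cv2.imwrite("pics/c2.png",cv2.resize(im[115:205,210:320],None,fx=7,fy=6.6,interpolation=cv2.INTER_CUBIC))
s=cv2.imread("pics/raw_side.png");cv2.imwrite("pics/c3.png",cv2.resize(s[235:335,180:300],None,fx=6,fy=6,interpolation=cv2.INTER_CUBIC))
for nm,(cx,cy) in dict(hold=(147,207),a=(188,201),b=(166,249)).items():
    P=W[cy-14:cy+15,cx-14:cx+15].reshape(-1,3)
    zt=np.nanpercentile(P[:,2],98); zz=np.nanmax(P[:,2])
    Q=P[(P[:,2]>zt-0.008)]
    uv=np.argwhere(W[cy-14:cy+15,cx-14:cx+15,2]>zt-.008).mean(0)+[cy-14,cx-14]
    print(nm,"ztop",np.round([zt,zz],4),"n",len(Q),"mean",np.round(np.nanmean(Q,0),4),"ext",np.round(np.ptp(Q,axis=0),4),uv)
# arm top
m=(W[...,2]>.18)&(W[...,2]<.2)&(abs(W[...,0]-.55)<.12)&(abs(W[...,1])<.2)
Q=W[m];print("arm",len(Q),Q.min(0),Q.max(0),np.median(Q[:,2]))
rect=cv2.minAreaRect((Q[:,:2]*1000).astype(np.float32));print(rect)
m=(W[...,2]>.0)&(W[...,2]<.02)
print("bench z",np.nanmedian(W[200:250,330:370,2]))
E
```

```text
hold ztop [0.062  0.0659] n 78 mean [0.4348 0.2966 0.0603] ext [0.0227 0.0218 0.0118] [205.75641026 147.29487179]
a ztop [0.0791 0.0819] n 135 mean [0.4446 0.1948 0.0765] ext [0.0298 0.0317 0.0107] [200.94074074 187.40740741]
b ztop [0.0788 0.0817] n 140 mean [0.3285 0.2462 0.0763] ext [0.0315 0.0296 0.0107] [249.20714286 165.98571429]
arm 445 [0.53240247 0.0268264  0.18004457] [0.56758991 0.10228175 0.19621136] 0.18967464185345076
((550.0354614257812, 63.75688171386719), (30.958553314208984, 74.89529418945312), 4.893519878387451)
bench z -0.0010336619599949635
```

View pics/c1.png

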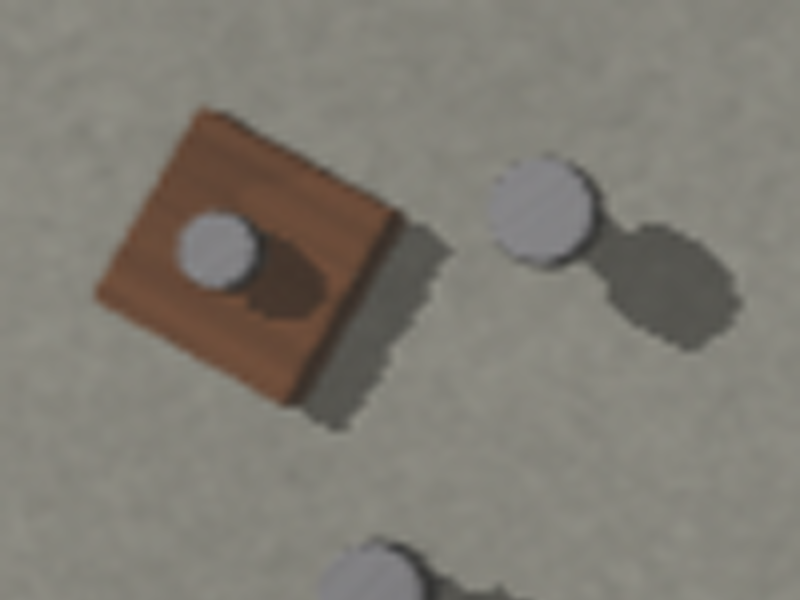

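View pics/c2.png

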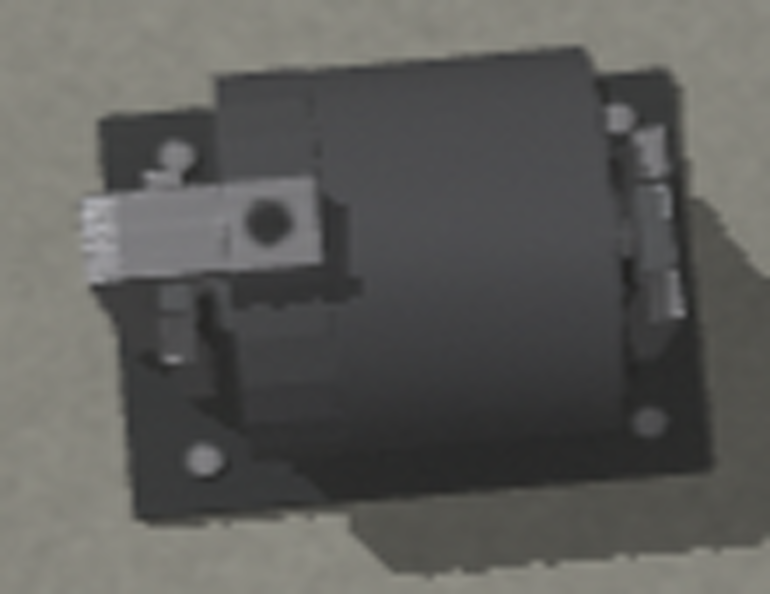

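View pics/c3.png

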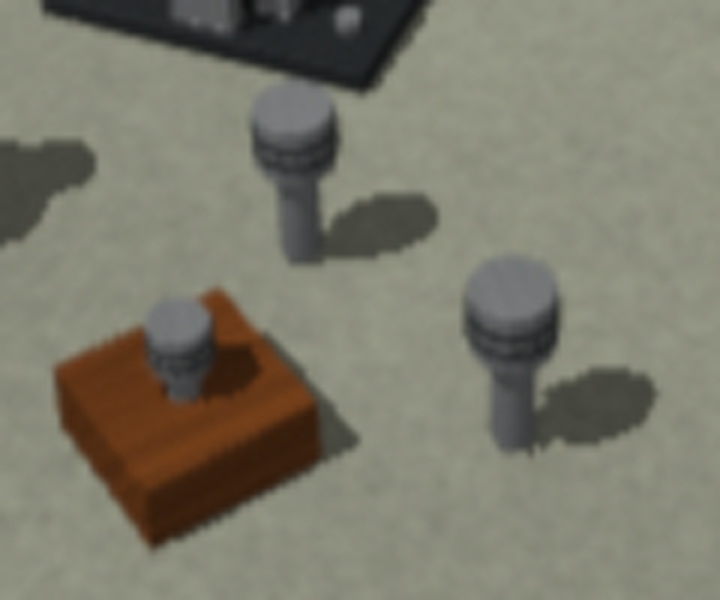

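The crop confirms the choice: the holder pin's head is about 23 mm across with its top at z=62 mm, as described. The other two have 31 mm heads and tops at 79 mm, so they are decoys. Next I refine the positions and cross-check them with both cameras.

Run:
```python
from h import *
pin=ray("top",146.8,205.8,.062); bush=ray("top",247.9,148.1,.191)
print("pin",pin,"bush",bush)
# yaw
W=cloud("top",np.load("pics/a_top.npy"))
m=(W[...,2]>.185)&(abs(W[...,0]-.55)<.12)&(abs(W[...,1])<.2)
Q=W[m][:,:2];c=Q.mean(0);w,v=np.linalg.eigh(np.cov((Q-c).T));a=v[:,1]*np.sign(v[1,1]);print("armdir",a,np.degrees(np.arctan2(-a[0],a[1])))
# wheel: axis from crest points
m=(W[...,2]>.12)&(W[...,2]<.175)&(abs(W[...,0]-.55)<.12)&(W[...,1]<.02)&(W[...,1]>-.1)
Q=W[m]
from scipy.optimize import least_squares
def f(p):
    x0,th,z0,r=p; # axis through (x0, y=-.03,z0) dir (-sin,cos)
    s=(Q[:,0]-x0)*np.cos(th)+(Q[:,1]+.03)*np.sin(th)
    return np.hypot(s,Q[:,2]-z0)-r
r=least_squares(f,[.55,0,.1,.07],loss="soft_l1",f_scale=.002);print("cyl",r.x,np.degrees(r.x[1]),len(Q),np.std(f(r.x)))
# base plate corners from c2 crop (z=.012)
c=[(100,118),(676,70),(712,466),(135,518)]
B=[ray("top",210+(x+.5)/7-.5,115+(y+.5)/6.6-.5,.012) for x,y in c];B=np.array(B);print(B)
e=B[0]+B[3]-B[1]-B[2];print("yaw plate",np.degrees(np.arctan2(-e[0],e[1])),"ctr",B.mean(0))
# side cam check
print("side px pin",proj("side",pin),"bush",proj("side",bush))
s=cv2.imread("pics/raw_side.png")
o=s.copy()
cv2.imwrite("pics/c4.png",cv2.resize(s[160:210,190:270],(800,500),interpolation=cv2.INTER_CUBIC))
x=[np.round((proj("side",q)-[190,160])*10) for q in [bush]];print(x)
x=[np.round((proj("side",q)-[180,235])*6) for q in [pin]];print(x)
print(manip.current_tcp_rot(),manip.current_force())
```

```text
pin [0.43456305 0.29736593 0.062     ] bush [0.55295689 0.0425512  0.191     ]
armdir [-0.08781196  0.99613707] 5.037743453189198
cyl [0.55812538 0.08702153 0.09971594 0.06895577] 4.985966332677158 2247 0.005723738021220626
[[ 0.62601445  0.1110521   0.012     ]
 [ 0.64255034 -0.10316275  0.012     ]
 [ 0.48570639 -0.11338743  0.012     ]
 [ 0.46773607  0.0986981   0.012     ]]
yaw plate 4.627625995569471 ctr [ 0.55550181 -0.00169999  0.012     ]
side px pin [209.31086089 287.67524877] bush [218.62669124 169.8002208 ]
[array([286.,  98.])]
[array([176., 316.])]
[[-1.83230936e-05  2.85831935e-01 -9.58279763e-01]
 [ 2.44400606e-05 -9.58279763e-01 -2.85831936e-01]
 [-1.00000000e+00 -2.86577408e-05  1.05729000e-05]] [-0.07581295 -0.21699504  0.14420123]
```

View pics/c4.png

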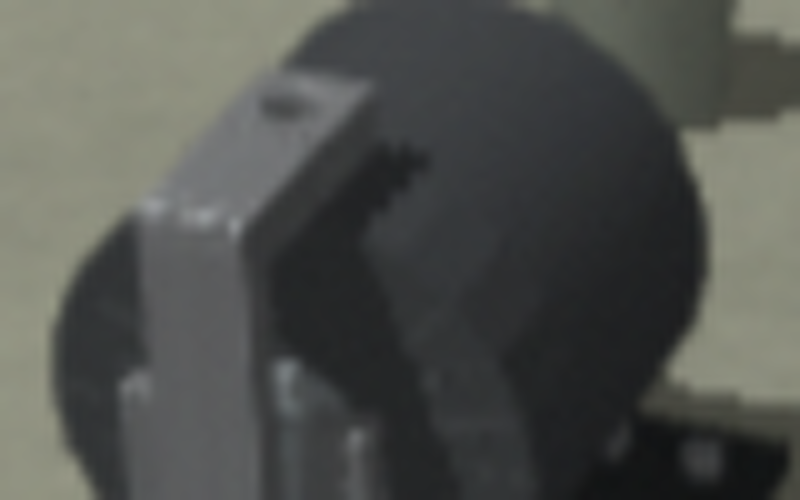

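```bash
cat >> h.py <<'E'
yaw=np.radians(4.95)
ax=np.array([-np.sin(yaw),np.cos(yaw),0]); sx=np.array([np.cos(yaw),np.sin(yaw),0])
X=np.array([0,0,-1.]);Y=-ax
RT=np.stack([X,Y,np.cross(X,Y)],1)
PIN=np.array([.4346,.2974,0]);BUSH=np.array([.5530,.0426,0]);S0=BUSH-.046*ax
def at(p,z): return [p[0],p[1],z]
def snap(n,f,box=None):
    p,d=manip.grab_frame(n); q=cv2.cvtColor(p,cv2.COLOR_RGB2BGR)
    if box: q=q[box[1]:box[3],box[0]:box[2]]; k=int(min(800/q.shape[1],600/q.shape[0])); q=cv2.resize(q,None,fx=k,fy=k,interpolation=cv2.INTER_CUBIC)
    cv2.imwrite(f"pics/{f}.png",q); return p,d
E
python3 - <<'E'
from h import *
print([np.round(manip.inverse_kinematics(at(p,z),RT),2) for p,z in((PIN,.036),(BUSH,.25),(S0-.03*ax,.17))])
manip.move_ptp(at(PIN,.16),RT);print(manip.current_time())
manip.set_gripper(.6,40)
manip.move_l(at(PIN,.036));f0=manip.current_force()
manip.set_gripper(0,40);print(manip.current_grip_width(),f0,manip.current_force(),manip.current_time())
snap("side","g1",(160,200,320,320))
E
```

```text
[array([ 0.51,  0.6 ,  1.85, -0.  ,  0.7 ,  2.  ]), array([-0.01,  0.34,  1.62, -0.  ,  1.18,  1.48]), array([-0.14,  0.44,  1.68, -0.  ,  1.02,  1.34])]
4.1583
0.2652088326355192 [0.05879237 1.0580718  0.57187484] [ 0.41267743 -0.66033141  6.49823573] 5.925
```

View pics/g1.png

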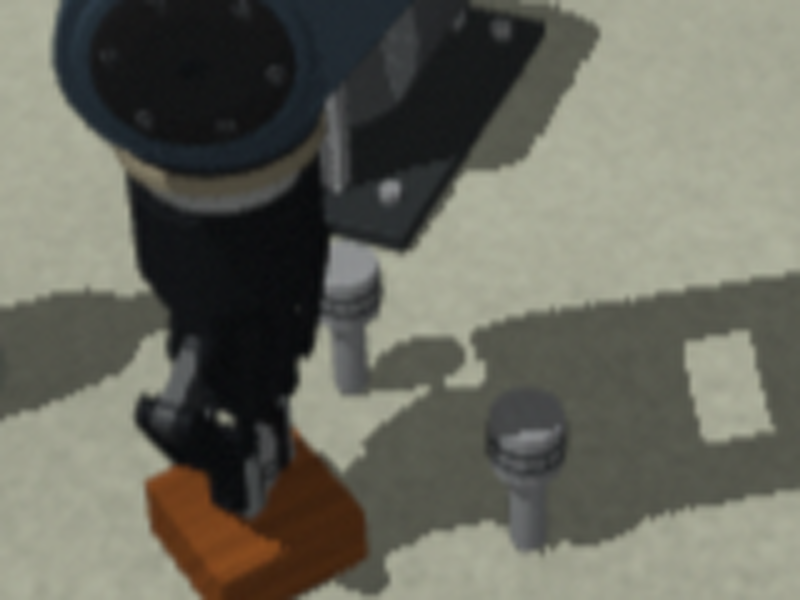

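The fingers hold the head of the holder pin (about (240,480) in the crop), and the width of 0.265 matches its 24 mm head. Now I lift and carry it over the bush.

Run:
```python
from h import *
manip.move_l(at(PIN,.2),max_speed=.2)
print(manip.current_grip_width(),manip.current_force())
p,d=snap("side","l1",(130,120,290,240))
manip.move_ptp(at(BUSH,.255),RT)
manip.dwell(.2)
print(manip.current_grip_width(),manip.current_force(),manip.current_time(),manip.current_ee_pos())
p,d=snap("side","l2",(170,110,290,200)); np.save("pics/l2.npy",d)
snap("top","l3",(190,90,340,200))
```

```text
0.2645214569902711 [-0.5988222  -0.88839643 -1.23830705]
0.2645030258038358 [ 0.0616117   0.13545029 -0.74899913] 8.3 [0.55275751 0.04365121 0.25477746]
```

View pics/l2.png

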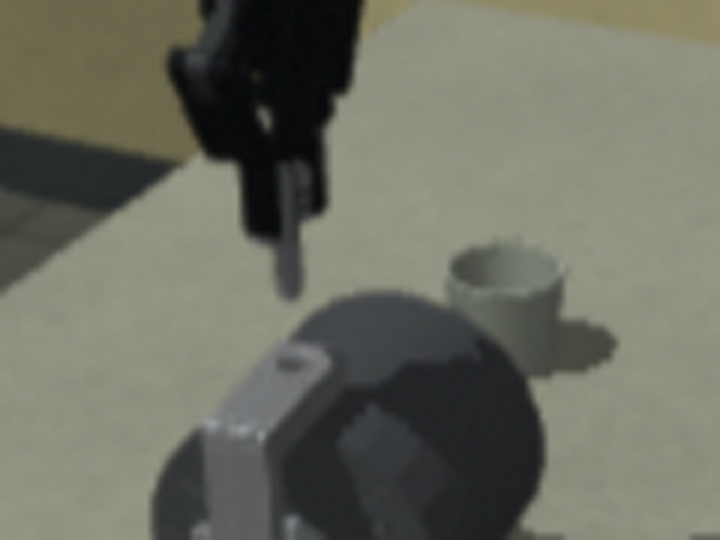

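View pics/l1.png

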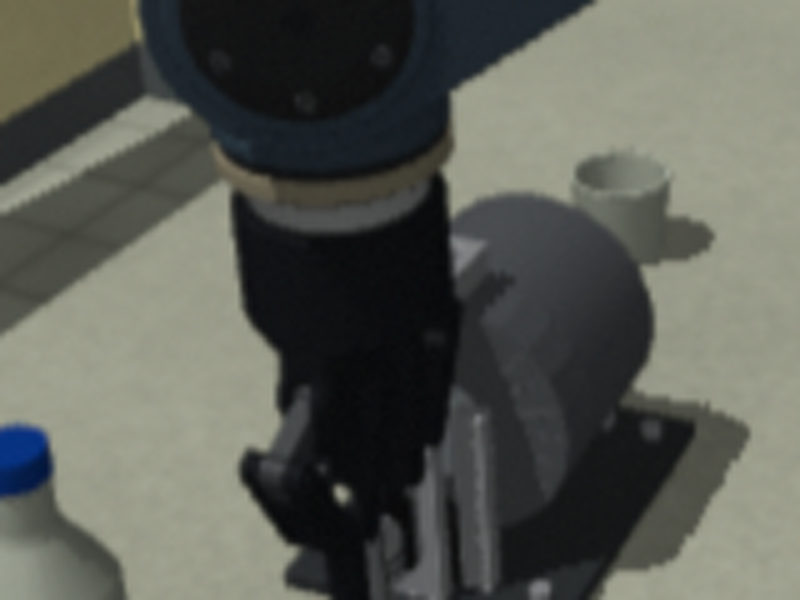

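The pin hangs upright from the fingers with its tip at about (289,292) in the crop. The bush hole is below it at (291,363). I check the projected offset before lowering.

Run:
```python
from h import *
for z in (.224,.222,.226): print(z,proj("side",np.array(at(BUSH,z))), proj("side",np.array(at(BUSH+[0,.003,0],z))),proj("side",np.array(at(BUSH+[.003,0,0],z))))
print("bush",proj("side",np.array(at(BUSH,.191))))
print(manip.current_ee_pos(),manip.current_tcp_rot())
```

```text
0.224 [217.81173105 158.24577526] [217.19690335 158.7542329 ] [216.77609844 158.01364909]
0.222 [217.86038191 158.95719653] [217.24627689 159.46671379] [216.82572771 158.7245011 ]
0.226 [217.76298281 157.53293007] [217.14743076 158.04032282] [216.72636995 157.30137591]
bush [218.60223273 169.80527742]
[0.55286782 0.04328034 0.25491493] [[-1.62199200e-04  8.72851660e-02 -9.96183353e-01]
 [ 4.98127018e-05 -9.96183365e-01 -8.72851751e-02]
 [-9.99999986e-01 -6.37801699e-05  1.57232235e-04]]
```

View pics/l3.png

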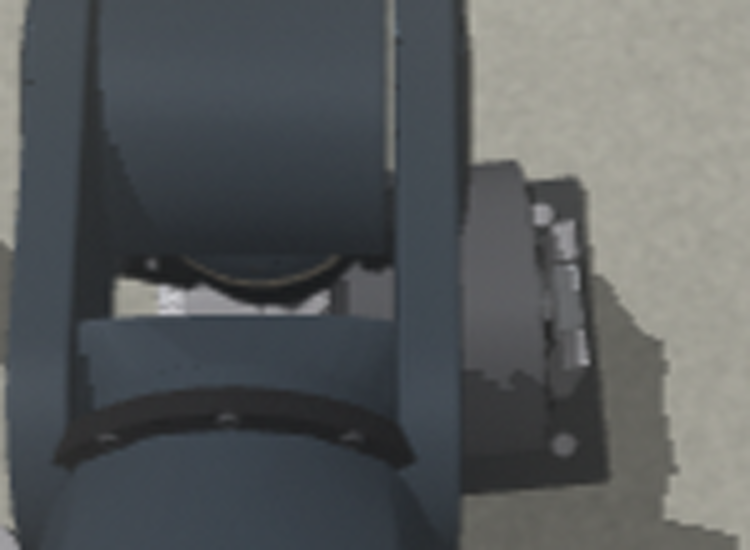

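The top view is blocked by the arm, but the tip and bush agree within about 1 mm in the side view. I lower in steps, watching the force.

Run:
```python
from h import *
f0=manip.current_force()
for z in (.226,.222,.219,.215,.211,.207,.204,.2025):
    manip.move_l(at(BUSH,z),max_speed=.05); f=manip.current_force()-f0
    print(z,np.round(f,2),manip.current_ee_pos().round(4) if hasattr(manip.current_ee_pos(),'round') else manip.current_ee_pos(), round(manip.current_time(),2))
    if abs(f[2])>6 or np.hypot(*f[:2])>10: print("stop");break
snap("side","p1",(170,110,290,200))
```

```text
0.226 [-0.95  1.38 -0.01] [0.5531 0.0426 0.2261] 9.13
0.222 [ 1.74 -0.49  0.12] [0.5529 0.0426 0.2219] 9.38
0.219 [-0.08  0.24  0.46] [0.5529 0.0425 0.2188] 9.63
0.215 [ 0.63 -0.04 -0.11] [0.5529 0.0426 0.2147] 9.88
0.211 [ 0.16 -0.56  0.22] [0.5529 0.0426 0.2107] 10.13
0.207 [ 0.34 -0.02  0.55] [0.5529 0.0426 0.2067] 10.38
0.204 [-0.07 -0.93 -0.1 ] [0.5529 0.0426 0.2038] 10.63
0.2025 [-0.57 -0.6  -0.52] [0.553  0.0426 0.2025] 10.88
```

View pics/p1.png

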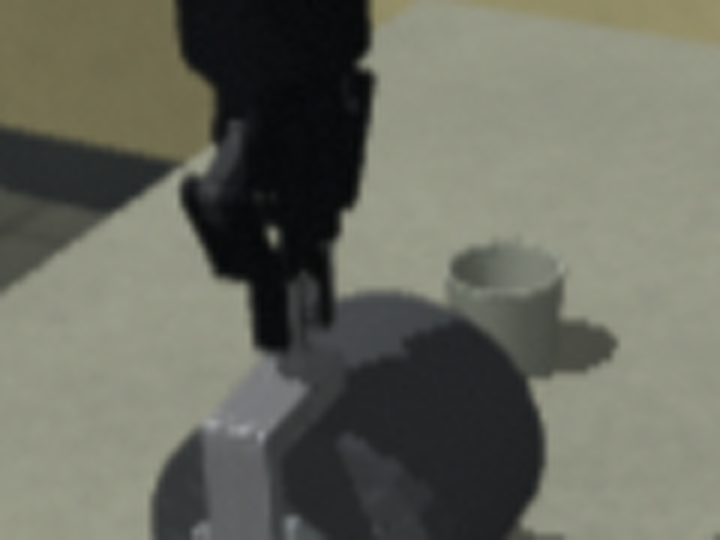

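The pin has entered the bush with almost no force. I release it, retreat and check.

Run:
```python
from h import *
manip.set_gripper(.55)
manip.move_l(at(BUSH,.27))
p,d=snap("side","p2",(170,110,290,200))
W=cloud("side",d)
m=(np.hypot(W[...,0]-BUSH[0],W[...,1]-BUSH[1])<.03)&(W[...,2]>.16)&(W[...,2]<.24)
print(np.nanpercentile(W[m][:,2],[50,90,97,100]),m.sum(),manip.current_time())
```

```text
[0.19116871 0.2265925  0.22806105 0.22913504] 323 11.9417
```

View pics/p2.png

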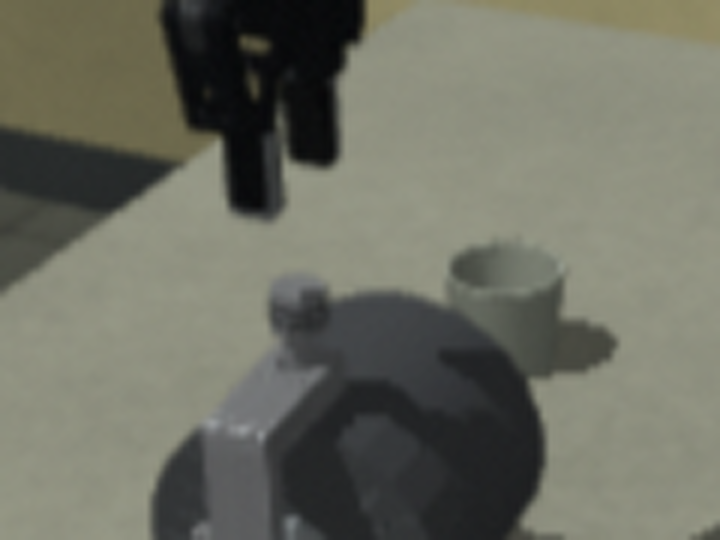

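The pin stands in the bush, head at (299,300) in the crop with its top at 0.227–0.228 m, so the tip is on the rim and the pin is free. Now I close the fingers and find the drum contact.

```bash
cat >> h.py <<'E'
D=S0-.03*ax
def headtop():
    p,d=manip.grab_frame("side");W=cloud("side",d)
    m=(np.hypot(W[...,0]-BUSH[0],W[...,1]-BUSH[1])<.02)&(W[...,2]>.16)&(W[...,2]<.24)
    return float(np.nanpercentile(W[m][:,2],97)) if m.any() else None
E
python3 - <<'E'
from h import *
manip.move_l(at(D,.27),max_speed=.2)
manip.set_gripper(0)
manip.move_l(at(D,.178),max_speed=.15);manip.dwell(.2)
f0=np.mean([manip.current_force() for _ in range(3)],0);print(f0)
for z in np.arange(.174,.1635,-.001):
    manip.move_l(at(D,z),max_speed=.03);manip.dwell(.1); f=manip.current_force()-f0
    print(round(z,4),np.round(f,2),round(manip.current_ee_pos()[2],4),round(manip.current_time(),2))
    if f[2]>7:break
print(headtop())
snap("side","r1",(170,110,290,200))
E
```

```text
[-0.77493562  0.49824228 -0.38521406]
0.174 [ 1.52 -0.36  0.21] 0.174 14.33
0.173 [ 0.43 -0.95  1.35] 0.173 14.68
0.172 [ 0.72 -0.64  1.27] 0.172 15.03
0.171 [ 0.72 -0.26  0.08] 0.171 15.38
0.17 [0.9  0.73 1.02] 0.1701 15.73
0.169 [ 1.59 -0.48  4.21] 0.1692 16.08
0.168 [ 0.7  -0.34  6.13] 0.1683 16.43
0.167 [ 1.01 -0.49  7.45] 0.1676 16.78
0.22596888865574213
```

View pics/r1.png

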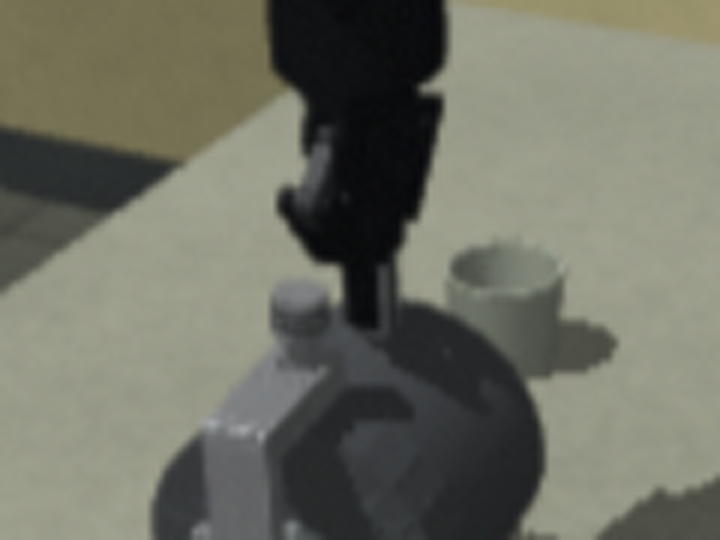

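Contact is at z≈0.1697, with about 7.5 N at 0.167 and the mounts yielding as described. Now rubbing strokes in +x.

```bash
cat >> h.py <<'E'
def stroke(s,z=.1665,a=.024,sp=.07,f0=np.array([-.77,.5,-.385])):
    manip.move_l(at(D-s*a*sx,.176),max_speed=.2)
    manip.move_l(at(D-s*a*sx,z),max_speed=.06)
    manip.move_l(at(D,z),max_speed=sp); f1=manip.current_force()-f0
    manip.move_l(at(D+s*a*sx,z),max_speed=sp); f2=manip.current_force()-f0
    h=headtop()
    manip.move_l(at(D+s*a*sx,.176),max_speed=.15)
    h2=headtop()
    print(np.round(f1,1),np.round(f2,1),"head",round(h,4),round(h2,4),"t",round(manip.current_time(),2),flush=True)
    return h2
E
python3 - <<'E'
from h import *
manip.move_l(at(D+.022*sx,.167),max_speed=.07);print(manip.current_force())
manip.move_l(at(D+.022*sx,.176),max_speed=.15)
snap("top","s0",(190,90,340,200))
stroke(1)
snap("side","s1",(170,110,290,200))
snap("top","s2",(190,90,340,200))
E
```

```text
[ 1.6383558  -0.70895769  4.52600641]
[ 0.9 -2.2  9.3] [ 2.8 -3.2  6.1] head 0.2268 0.2281 t 19.68
```

View pics/s1.png

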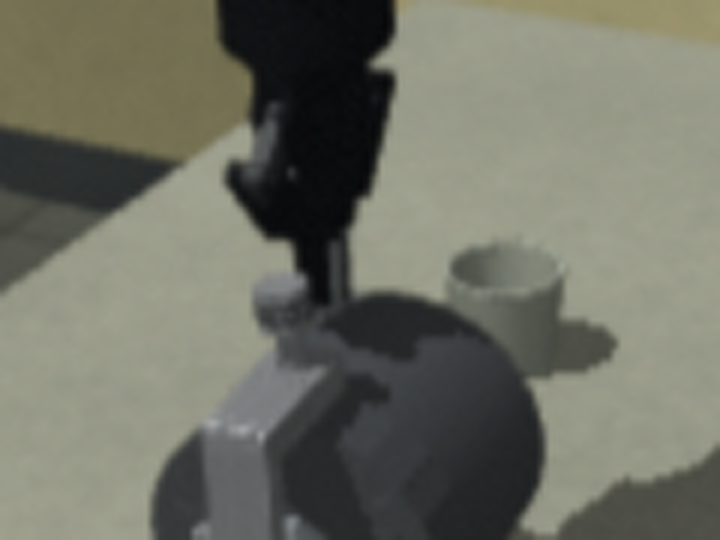

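Run:
```python
import cv2,numpy as np
a=cv2.imread("pics/p2.png");b=cv2.imread("pics/s1.png");r=cv2.imread("pics/r1.png")
f=lambda q:np.clip(q[350:540,270:560].astype(float)*2.2,0,255).astype("uint8")
cv2.imwrite("pics/cmp.png",np.vstack([f(a),f(r),f(b)]))
```

```text
(no output)
```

View pics/cmp.png

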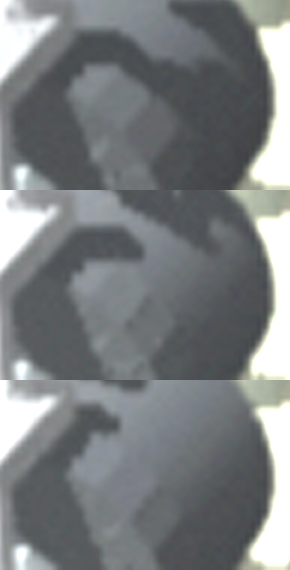

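The head stays at 0.228 m, so it has not dropped; the pin has only leaned a little within its clearance. I continue the strokes and watch for the slot on the end face.

Run:
```python
from h import *
for i in range(3):
    h=stroke(1)
    p,d=manip.grab_frame("side");q=cv2.cvtColor(p[135:205,190:270],cv2.COLOR_RGB2BGR)
    q=np.clip(cv2.resize(q,None,fx=5,fy=5,interpolation=cv2.INTER_CUBIC).astype(float)*1.8,0,255).astype("uint8")
    if i==0: L=q
    else: L=np.hstack([L,q])
    if h<.218: print("drop");break
cv2.imwrite("pics/st1.png",cv2.resize(L,None,fx=.66,fy=.66))
```

```text
[ 1.5 -1.3  8.9] [ 3.  -2.7  5.7] head 0.2262 0.2278 t 21.81
[ 0.8 -1.2  9.9] [ 1.5 -2.9  5.8] head 0.2264 0.228 t 23.89
[ 1.2 -1.4 10.2] [ 2.3 -2.8  5. ] head 0.2264 0.2279 t 25.98
```

View pics/st1.png

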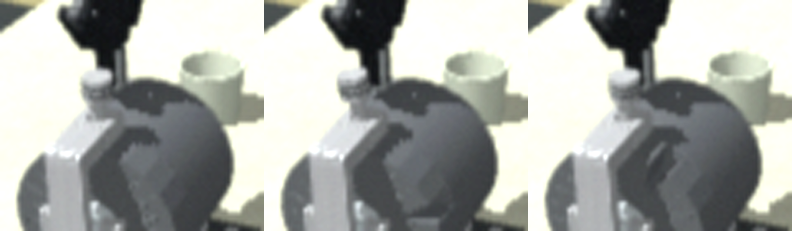

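Run:
```python
from h import *
p,d=manip.grab_frame("side");q=cv2.cvtColor(p[150:205,190:265],cv2.COLOR_RGB2BGR)
cv2.imwrite("pics/s5.png",np.clip(cv2.resize(q,None,fx=10,fy=10,interpolation=cv2.INTER_CUBIC).astype(float)*1.8,0,255).astype("uint8"))
# predicted pixel of slot (y=+46, r=70) at angles from top toward -x
for a in range(0,120,15):
    X_=S0+.055*ax-.07*np.sin(np.radians(a))*sx+[0,0,.1+.07*np.cos(np.radians(a))]
    print(a,np.round((proj("side",X_)-[190,150])*10))
```

```text
0 [276. 286.]
15 [341. 307.]
30 [403. 342.]
45 [457. 390.]
60 [499. 446.]
75 [527. 507.]
90 [537. 567.]
105 [531. 623.]
```

View pics/s5.png

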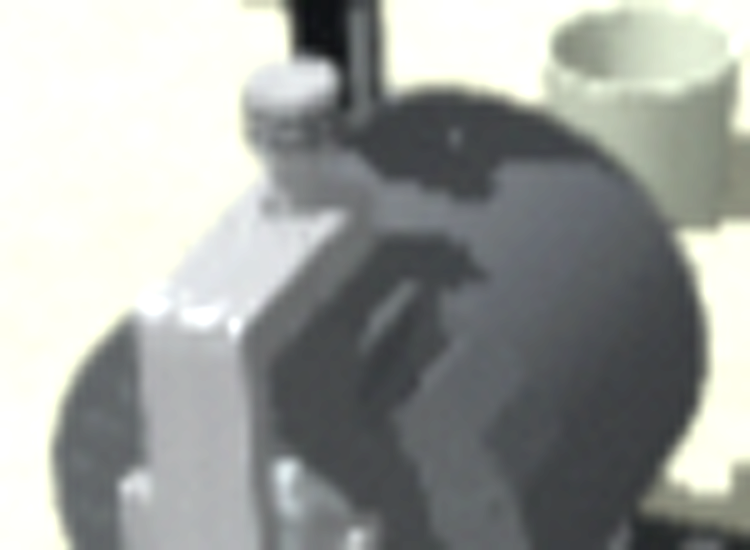

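The slot now shows on the end face at about (395,320), roughly 30° from the top and rising. I make the next stroke slow so the pin can fall in.

Run:
```python
from h import *
h=stroke(1,sp=.03)
p,d=manip.grab_frame("side");q=cv2.cvtColor(p[150:205,190:265],cv2.COLOR_RGB2BGR)
cv2.imwrite("pics/s6.png",np.clip(cv2.resize(q,None,fx=10,fy=10,interpolation=cv2.INTER_CUBIC).astype(float)*1.5,0,255).astype("uint8"))
```

```text
[-0.2 -1.6 10.5] [-0.2 -0.8  4.8] head 0.2127 0.2121 t 29.02
```

View pics/s6.png

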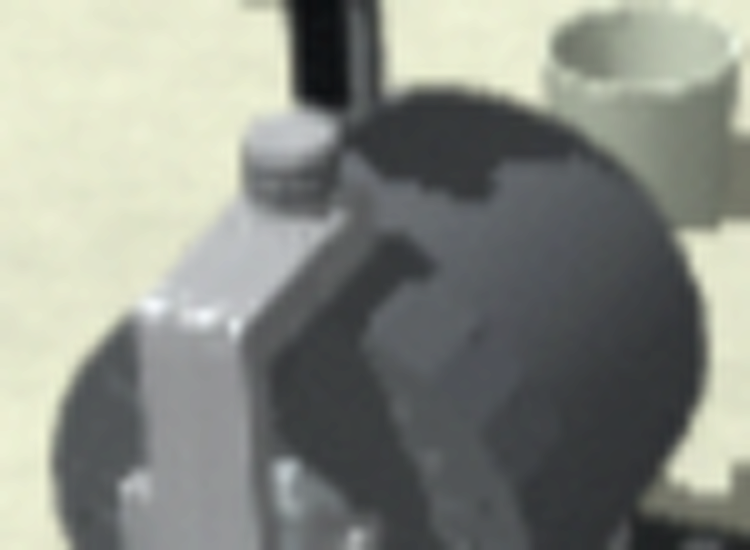

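The pin has dropped: the head at (292,165) sits on the bush, its top down 16 mm to 0.212 m (0.211 expected). I retreat and check again.

Run:
```python
from h import *
p0=manip.current_ee_pos()
manip.move_l([p0[0],p0[1],.30],max_speed=.2)
manip.move_l([.40,-.12,.32],max_speed=.2)
manip.dwell(.5)
print(headtop(),manip.current_force(),manip.current_time())
snap("side","f1");snap("side","f2",(190,140,265,200));snap("top","f3")
```

```text
0.21202299679456682 [-0.06000472  0.62076105  0.08032864] 31.5667
```

View pics/f1.png

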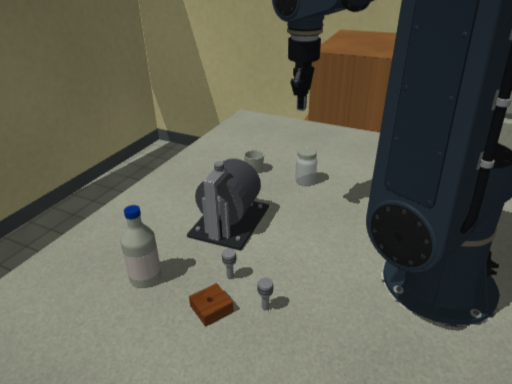

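View pics/f2.png

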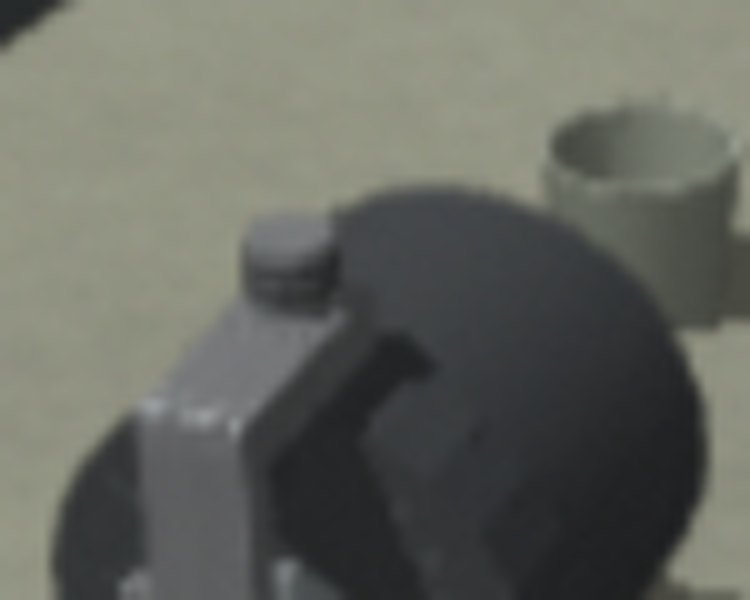

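The head sits flat on the bush at (292,260) in the crop. The holder is empty, the jar, bottle, scoop and decoys stand where they were, and the hand is clear. Handing in.

```bash
python3 -c "
from bench import manip
manip.sign_off();print(manip.current_time())"
```

```text
the job is handed in; nothing more can be done
the job is handed in; nothing more can be done
```

The wheel is locked in its stand: the pin is fully home with its head on the bush. I handed the job in at about 31.6 s of the 72 s allowed.

- **Pin:** I took the pin from the wooden holder; the two loose ones have 31 mm heads and are the wrong size. I stood it in the bush on the rim and let go, and its head top read 0.228 m.
- **Wheel:** I turned the wheel with closed fingertips rubbing the drum, reading at most about 10.5 N. The slot came into view on the end face, and a slow last stroke let the pin drop.
- **Last checks:** After I withdrew the hand, the head top read 0.212 m, against 0.211 m expected when home and a drop of 16 mm. The close crop shows the head flat on the bush, and the wrist force was near zero. The jar, bottle and scoop look untouched.
- **Limits:** Forces were read between moves rather than continuously. The pin leaned a little in its clearance during the first strokes, which did no harm. No check failed.

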